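# Put the cheese away in its keeper and click the lid shut

### The arm

A 6-joint arm with a two-finger parallel gripper is mounted at the origin on a cart in front of the work surface, level with it; the furniture and walls round the work are solid. World frame = base frame: x ahead of the robot, y to its left, z up, the work surface at z = 0. Lengths are in m, angles in degrees, forces in N, time in s.
With the tool pointing down it reaches from about 0.3 to 0.75 m from the base axis. Payload 8.5 kg.
Tool frame: the origin (TCP) lies at the centre of the arm's flange, where the gripper is bolted on; the fingertips stand 173 mm ahead of it and the grasp point (between the pads) lies 155 mm ahead of it (env.grip_point_offset is the z of the grasp point in the tool frame, in m); z points along the fingers, y is the direction in which the jaws open and shut (so a half turn about z gives the same grasp; the last joint's range is limited). The gripper opens to 85 mm and grips with 20 to 120 N. Pads are 22 mm wide; open, the fingers measure 114 mm over their backs; the gripper's body (76 mm by 85 mm) begins 54 mm behind the grasp point. The pads swing forward as they close: fully open they stand 13 mm farther back than shut.
Start: joints at [-78.054, 21.807, 74.336, -0, 83.858, -12.336], TCP at [0.226, -0.501, 0.405] pointing down, gripper open.
Joint ranges: [-178.18, 178.18], [-50.72, 133.34], [12.68, 142.11], [-81.47, 261.47], [9.98, 163.14], [-165.26, 165.26]. Speed limits (degrees/s): [136.94, 136.94, 180, 180, 180, 180].

### API

Orientations are given as a 3x3 rotation matrix whose columns are the frame's x, y, z axes.
In Python, from rig import env, get_image, nets gives the robot as it stands.
- The arm moves only by the tool send_rows, never from a script. Its arguments are lists of equal length, an entry for each row: "xyz": the shift along the tool's x, y, z in mm, a list of three; "spin": the turn about the tool's z in degrees. A call has 1 to 20 rows; each row is the pose to reach, as a shift and turn from the pose measured when the call began, along the tool's axes at that moment; what a row does not reach only later rows make up. A row lasts 1/8 s, in which the tool goes at most 62.5 mm and 10.7 degrees, less where a joint would pass 70% of its speed; a pose out of reach is approached as far as the arm can. A call with a gripper value outside its range is refused whole. "hand" is the opening, from 0 (shut) to 1 (fully open), set as the call begins (left out, the last holds). The fingers move at their own pace and stop on an object; "force" is the grip in N (left out, the last holds). Time passes only in rows, so rows that repeat a pose let the fingers close. It gives the time, the measured TCP pose, the force and the opening at its end, in the units of the state.
- env.observe(): the state, without advancing time (a new reading comes with each control period).
- get_image(name): name is "scene" or "top" or "wrist"; returns a dict with "pixels" (420x560x3 uint8, red, green, blue), "range_z" (420x560 float32, m along the optical axis (not along the pixel's ray), 0 where there is no reading), "fov_y" (degrees; the focal length in pixels is half the picture's height over the tangent of half this angle, whatever the lens; pixels are square), "cx", "cy" (the principal point, pixels), "cam_to_world" (4x4, takes a point from camera to world coordinates). Camera axes: x right, y down, z forward; pixel columns grow to the right and rows downward; lengths in m; the calibration is good to about 2 mm. The wrist camera is an equidistant fisheye: a pixel r from the principal point sees the ray r / f radians off the axis. A picture is of the moment at which its call begins.
- env.close_job(): hands the job in, once; it reports no verdict.
Trained networks look in a picture, given as the dict that the camera call returned (one of the last four; its "shot" number tells which), for a name from the list of things; names that differ only in an ending like _2 or _b are one class to them, and where a whole thing is asked for, a point or a joint stands for the part that bears it (a point fixed in the world has none). Each returns a list of dicts, best first, with "confidence" (0 to 1); they miss things now and then, are a little off and sometimes report something else, mostly with a low value. They report only what shows in the picture. A call takes as long as a camera call. They do not tell look-alikes from the thing itself.
- nets.silhouettes(picture, name): "pixels" (420x560 bool, what is visible of it) and "box" ([centre column, centre row, width, height] in pixels, round what is visible of it).
The state is a dict: "time_s": time; "q": joint angles; "qvel": joint speeds; "joint_efforts": joint torques, N m; "position": TCP position; "tool_rot": TCP orientation; "ft_force": force on the tool from outside, world axes, zero at the start; "wrist_torque": the same for the moment, N m; "grip_width": finger opening in m.
Only numpy, scipy, OpenCV 4.12 (cv2) and the standard library are available. Lean on these libraries where they do the work, as an engineer would, in place of code of your own. Each camera call takes 0.05 s, during which the arm holds its last target. There are 200 camera calls.

### The job

Put the block of cheese away: take it from the wooden serving board and set it down, not drop it, lying flat on the floor of the wooden cheese keeper. The keeper's lid lies back wide open: lift it and push it past upright, let go so that it swings down by its own weight, then press its front edge down, firmly but without leaning on it, until the catch clicks and the lid is fully shut. Leave the jam jar, the mandarin and the service bell where they stand.

Things in the scene. Friction and masses are not known exactly. Their poses are not given: they have to be found in the camera images.
- keeper: Cheese keeper: open light-wood box, fixed. Outside 150 (x) by 160 (y) by 78 mm high, inside 132 by 142 mm, inner floor 13 mm above the counter, 65 mm below the rim. Origin: centre of its underside; z up. Its hinged side is +x, its front with the brass catch is -x.
- lid_hinge (a point): Middle of the lid's hinge axis, which runs along the keeper's y; at x = +77, z = +78 mm of the keeper. The hinge is stiff: the lid (0.2 to 0.4 kg) stays where it is left within some 8 to 17 degrees of upright; farther forward it falls by itself, slowed by a damper, in 1 to 3 s.
- catch (a point): Sprung brass roller catch on the keeper's front wall, 12 mm below the rim. The falling lid comes to rest ajar on it, at about 0.07 rad (front edge some 12 mm high). About 6 to 12 N down on the lid's front edge takes it over the roller; then the resistance drops, it clicks and stays shut.
- keeper_lid (a joint): Angle of the keeper's lid, rad: 0 = fully shut and flat on the rim, 1.57 = upright, 2.62 = lying back on the hinges' stop, front edge about 160 mm above the counter (where it starts). The lid is a wooden board 166 mm from hinge to front edge, 160 mm wide, 10 mm thick; at its front edge a finger lip 80 mm wide, 8 mm thick, stands 23 mm off its inner face (outside the box when shut).
- lid_front (a point): Point on the lid's outer face (its underside while it lies back, its top when shut), mid-width, 17 mm in from the front edge and 150 mm from the hinge axis: the place to press. With the lid shut it is at x = -73 mm, y = 0, z = +88 mm of the keeper.
- cheese: Block of white cheese, 53 (x) by 86 (y) by 51 mm high, about 0.35 kg, lying on the board. Origin: centre of its underside. Grasp it across its 53 mm (x).
- board: Wooden serving board, fixed, 140 (x) by 170 mm (y) and a grip 50 mm longer at its -y end; top face 14 mm above the counter. Origin: centre of the 140 by 170 part, at the counter.
- jam_jar: Jam jar with a yellow lid, 60 mm across, 70 mm high. Origin: centre of its underside. Bystander.
- mandarin: Mandarin, 50 mm across, 47 mm high. Origin: underside. Bystander.
- service_bell: Counter bell, steel dome on a black foot, 83 mm across, 62 mm high. Origin: centre of its underside. Bystander.
Mind the look-alikes: they are no part of the job. What is shaped like the cheese but blue is not meant.

How it is judged (in metres and radians):
On the way, in this order (a step that is already met when the one before it is completed fails the run):
1. the cheese lies flat on the keeper's floor, released, with the lid still open (x of cheese in the frame of keeper between -0.06 and 0.06 m and y of cheese in the frame of keeper between -0.06 and 0.06 m and z of cheese in the frame of keeper below 0.018 m and angle between cheese's own z axis and vertical below 0.1 rad and contact force between the fingers and cheese below 0.2 N and value of joint keeper_lid above 1.5 rad), for 0.2 s.
2. the lid, past upright, swings down by its own weight with nothing of the robot touching it (value of joint keeper_lid between 0.2 and 1.1 rad and velocity of joint keeper_lid below -0.2 rad/s and contact force between each of the fingers, the arm and keeper below 0.1 N), for 0.15 s.
3. the lid is pressed over its catch, fully shut (value of joint keeper_lid below 0.02 rad), for 0.2 s.
At the end, for the whole second after the job is handed in: The lid is caught shut (within 0.02 rad of flat) with the cheese lying flat and at rest on the keeper's floor under it (within 5 mm of the floor's height, tilted less than 0.1 rad) (value of joint keeper_lid below 0.02 rad and x of cheese in the frame of keeper between -0.06 and 0.06 m and y of cheese in the frame of keeper between -0.06 and 0.06 m and z of cheese in the frame of keeper below 0.018 m and angle between cheese's own z axis and vertical below 0.1 rad and linear speed of cheese below 0.02 m/s); the robot touches nothing.
It fails at once if the lid is leaned on with more than 60 N (contact force between the fingers and keeper above 60 N and value of joint keeper_lid below 0.3 rad).
It fails at once if the cheese is dropped or slammed into the keeper (over 0.6 m/s below its rim, a fall of about 2 cm) (horizontal distance between cheese and keeper below 0.09 m and z of cheese in the frame of keeper below 0.06 m and linear speed of cheese above 0.6 m/s).
It fails at once if the jam jar is moved more than 20 mm (distance of jam_jar from where it was at the start of the episode above 0.02 m).
It fails at once if the mandarin is moved more than 20 mm (distance of mandarin from where it was at the start of the episode above 0.02 m).
It fails at once if the service bell is moved more than 20 mm (distance of service_bell from where it was at the start of the episode above 0.02 m).
It also fails if it takes over 64 s, if anything falls off the work surface, if the arm or the gripper's body presses on something with over 40 N, if the wrist force passes 120 N, or if a joint passes its speed limit or range.

## Working session

There is one attempt and no reset: what is moved stays moved. The work goes in short steps, Python scripts to look and compute and a tool call to move; the robot and the scene stay as the last step left them, time stands still between calls to the robot, and variables do not carry over. Pictures are saved under pics/ and viewed, on a budget of 10 in all, crops included, one or two more only if the job needs it, and the job is handed in when it is done.

Besides the shell and the picture viewer there is one more tool, called after ">>>" in YAML: its name, and indented under it one key for each argument. send_rows: Moves the arm, as the interface text tells. Its arguments: {"type":"object","properties":{"xyz":{"type":"array"},"spin":{"type":"array"},"hand":{"type":"number"},"force":{"type":"number"}},"required":["xyz","spin"]}

```bash
mkdir -p pics; ls; cat > h.py <<'E'
import numpy as np, cv2
from rig import env, get_image, nets
def cloud(p):
    """world xyz per pixel (pinhole)"""
    h,w=p["range_z"].shape; f=h/2/np.tan(np.radians(p["fov_y"])/2)
    v,u=np.mgrid[:h,:w]; z=p["range_z"]
    c=np.stack([(u-p["cx"])/f*z,(v-p["cy"])/f*z,z,np.ones_like(z)],-1)
    W=(c@np.array(p["cam_to_world"]).T)[...,:3]; W[z<=0]=np.nan
    return W
def save(p,name,crop=None,s=1):
    im=p["pixels"]
    if crop: im=im[crop[1]:crop[3],crop[0]:crop[2]]
    cv2.imwrite("pics/"+name,cv2.resize(im[...,::-1],None,fx=s,fy=s))
E
python3 - <<'E'
from h import *
a=get_image("scene"); b=get_image("top")
cv2.imwrite("pics/1.png",cv2.resize(np.vstack([a["pixels"],b["pixels"]])[...,::-1],None,fx=.71,fy=.71))
for p,n in((a,"scene"),(b,"top")):
    W=cloud(p); print(n,np.round(p["cam_to_world"],2).tolist())
    for k in["cheese","keeper","keeper_lid","board","jam_jar","mandarin","service_bell"]:
        for d in nets.silhouettes(p,k)[:3]:
            q=W[d["pixels"]]; q=q[~np.isnan(q[:,0])]
            print(k,round(d["confidence"],2),np.round(d["box"]),"med",np.round(np.median(q,0),3),"lo",np.round(np.percentile(q,2,0),3),"hi",np.round(np.percentile(q,98,0),3),a["pixels"].dtype,np.median(p["pixels"][d["pixels"]],0))
E
```

```text
pics
scene [[-0.77, -0.35, 0.52, -0.1], [-0.63, 0.46, -0.62, 0.63], [-0.02, -0.81, -0.58, 0.86], [0.0, 0.0, 0.0, 1.0]]
cheese 0.52 [325. 194.  17.  25.] med [ 0.541 -0.393  0.056] lo [ 0.518 -0.455  0.017] hi [ 0.569 -0.382  0.065] uint8 [111.   97.   79.5]
keeper 0.87 [263. 239. 122. 112.] med [ 0.522 -0.078  0.075] lo [ 0.427 -0.22   0.009] hi [0.63  0.074 0.157] uint8 [145. 107.  72.]
keeper_lid 0.6 [291. 215.  72.  68.] med [ 0.496 -0.157  0.118] lo [ 0.418 -0.232  0.078] hi [ 0.586 -0.081  0.174] uint8 [180. 142.  99.]
board 0.7 [265. 240. 122. 111.] med [ 0.521 -0.078  0.074] lo [ 0.427 -0.223  0.005] hi [0.632 0.073 0.158] uint8 [143. 104.  69.]
board 0.62 [324. 216.   6.   8.] med [ 0.495 -0.33   0.013] lo [ 0.487 -0.348  0.008] hi [ 0.503 -0.32   0.017] uint8 [134.  93.  59.]
jam_jar 0.62 [266. 183.  20.  26.] med [ 0.721 -0.319  0.043] lo [ 0.704 -0.359 -0.   ] hi [ 0.762 -0.303  0.071] uint8 [96. 68. 59.]
mandarin 0.73 [291. 217.  73.  72.] med [ 0.496 -0.157  0.119] lo [ 0.42  -0.229  0.08 ] hi [ 0.583 -0.081  0.174] uint8 [180. 142.  99.]
mandarin 0.52 [256. 208.  16.  1
[... 1160 characters left out ...]
 [223. 183. 135.]
board 0.95 [350. 241.  70.  48.] med [ 0.511 -0.401  0.015] lo [ 0.457 -0.532  0.009] hi [ 0.593 -0.326  0.021] uint8 [215. 157. 108.]
jam_jar 0.68 [315. 177.  18.  28.] med [ 0.724 -0.333  0.07 ] lo [ 0.703 -0.361  0.008] hi [ 0.757 -0.306  0.076] uint8 [234. 212. 137.]
jam_jar 0.52 [282. 193.  11.  17.] med [ 0.678 -0.221  0.041] lo [ 0.659 -0.244 -0.001] hi [ 0.706 -0.198  0.051] uint8 [226.5 161.5  96. ]
mandarin 0.67 [283. 192.  10.  12.] med [ 0.679 -0.221  0.044] lo [ 0.661 -0.241  0.034] hi [ 0.698 -0.202  0.051] uint8 [237. 173. 101.]
service_bell 0.92 [137. 266.  26.  26.] med [0.455 0.228 0.037] lo [0.421 0.201 0.007] hi [0.493 0.262 0.059] uint8 [221. 219. 214.]
```

View pics/1.png

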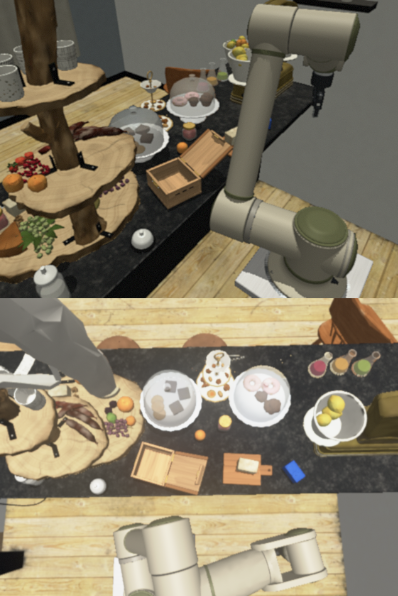

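```bash
python3 - <<'E'
from h import *
b=get_image("top"); W=cloud(b)
save(b,"2.png",(170,150,450,290),2.8)
for d in nets.silhouettes(b,"cheese")[:1]:
    m=d["pixels"]&(W[...,2]>.06); q=W[m]
    print("cheese top z",np.median(q[:,2]),cv2.minAreaRect((q[:,:2]*1000).astype(np.float32)))
d=nets.silhouettes(b,"keeper")[0]
q=W[d["pixels"]]; 
for lo,hi in((.07,.09),(.09,.2),(.005,.02)):
    s=q[(q[:,2]>lo)&(q[:,2]<hi)]; print(lo,len(s),cv2.minAreaRect((s[:,:2]*1000).astype(np.float32)))
rim=q[(q[:,2]>.07)&(q[:,2]<.087)]
# lid plane
l=nets.silhouettes(b,"keeper_lid")[0]; s=W[l["pixels"]]; s=s[s[:,2]>.095]
c=np.median(s,0); k=s
for _ in range(3):
    n=np.linalg.svd(k-k.mean(0),full_matrices=False)[2][2]; c=k.mean(0); k=s[abs((s-c)@n)<.004]
print("lid n",n*np.sign(n[2]),c,"azimuth",np.degrees(np.arctan2(n[1],n[0])),len(k),len(s))
o=env.observe(); print(o)
E
```

```text
cheese top z nan ((0.0, 0.0), (0.0, 0.0), 0.0)
0.07 876 ((543.1651000976562, -29.357994079589844), (184.1179656982422, 160.0723876953125), 72.95759582519531)
0.09 2257 ((501.4416809082031, -163.8394775390625), (137.58851623535156, 160.68258666992188), 73.24757385253906)
0.005 1630 ((550.0718994140625, -42.88166809082031), (223.64744567871094, 181.67440795898438), 71.96736145019531)
lid n [0.14516664 0.47896936 0.86574534] [ 0.49914322 -0.16788932  0.12744464] azimuth 73.1389263852816 1805 2078
{'time_s': 1.0, 'q': array([-7.80555044e+01,  2.18078825e+01,  7.43341868e+01,  5.05611303e-04,
        8.38592779e+01, -1.23350306e+01]), 'qvel': array([ 0.02105926,  0.01648339,  0.04818149, -0.07030938, -0.01594812,
       -0.0301593 ]), 'joint_efforts': array([ 9.72493290e-04, -4.48331630e+01, -2.31464356e+01, -1.02919860e-04,
        6.18266422e-04, -1.35438572e-06]), 'position': array([ 0.22615725, -0.50134256,  0.40472001]), 'tool_rot': array([[ 9.11550655e-01,  4.11187795e-01,  3.71795769e-06],
       [ 4.11187795e-01, -9.11550655e-01,  2.48182716e-05],
       [ 1.35940772e-05, -2.10943329e-05, -1.00000000e+00]]), 'ft_force': array([-0.10702989,  0.65048028, -0.48786538]), 'wrist_torque': array([-0.01704387, -0.01957157,  0.03345479]), 'grip_width': 0.0852128925910341}
  return _methods._mean(a, axis=axis, dtype=dtype,
  ret = ret.dtype.type(ret / rcount)
```

View pics/2.png

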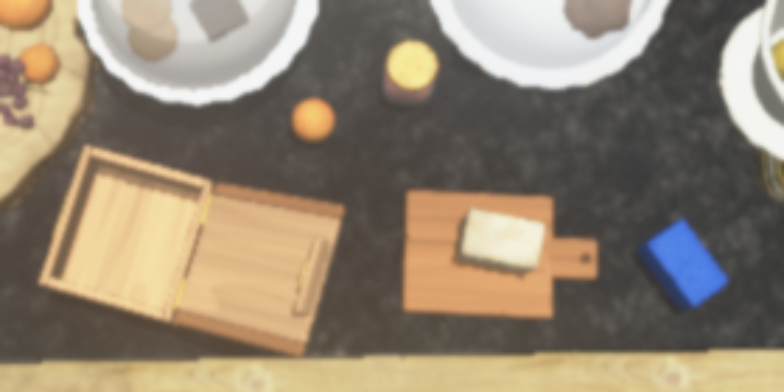

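```bash
cat >> h.py <<'E'
TH=np.radians(-106.86); EX=np.array([np.cos(TH),np.sin(TH)]); EY=np.array([-EX[1],EX[0]])
def kf(q,c): return np.c_[(q[:,:2]-c)@EX,(q[:,:2]-c)@EY,q[:,2]]
E
python3 - <<'E'
from h import *
b=get_image("top"); W=cloud(b)
v,u=np.mgrid[:420,:560]
hsv=cv2.cvtColor(b["pixels"],cv2.COLOR_RGB2HSV)
m=(abs(u-350)<24)&(abs(v-237)<20)&(W[...,2]>.045)
q=W[m]; print("cheese",len(q),np.percentile(q[:,2],[5,50,95]))
q=q[q[:,2]>.059]; print(len(q),cv2.minAreaRect((q[:,:2]*1000).astype(np.float32)), q.mean(0), b["pixels"][m].mean(0))
c0=np.array([.545,-.02])
box=(abs(u-235)<70)&(abs(v-237)<45); a=W[box]
k=kf(a,c0)
r=k[(k[:,2]>.068)&(k[:,2]<.086)&(k[:,0]<.06)&(abs(k[:,1])<.12)]
print("rim z",np.median(r[:,2]),"x/y pct",np.round(np.percentile(r,[1,3,50,97,99],0),4).tolist())
f=k[(k[:,2]>.005)&(k[:,2]<.022)&(abs(k[:,0])<.05)&(abs(k[:,1])<.05)]; print("floor z",np.median(f[:,2]))
l=k[(k[:,2]>.09)]; print("lid",np.round(np.percentile(l,[.5,2,50,98,99.5],0),4).tolist())
for n in("jam_jar","mandarin","service_bell"):print(n)
# tall things near workspace
t=W[(W[...,2]>.09)&(W[...,0]>.25)&(W[...,0]<.8)&(W[...,1]>-.55)&(W[...,1]<.2)]
import collections
print(sorted(collections.Counter(map(tuple,np.round(t[:,:2],1))).items()))
E
```

```text
cheese 489 [0.05719768 0.06415266 0.06915449]
452 ((534.743896484375, -429.5276184082031), (86.18218994140625, 51.92623519897461), 76.74718475341797) [ 0.53460738 -0.42934745  0.06461018] [231.23517382 221.82822086 193.77505112]
rim z 0.07839359613297292 x/y pct [[-0.0815, -0.079, 0.0688], [-0.0802, -0.0785, 0.0698], [-0.0521, -0.0001, 0.0784], [0.053, 0.0795, 0.0833], [0.0571, 0.0804, 0.0851]]
floor z 0.014620489256952363
lid [[0.0881, -0.0794, 0.0904], [0.092, -0.077, 0.0918], [0.1581, -0.0021, 0.1285], [0.2173, 0.0764, 0.1793], [0.2189, 0.0793, 0.1823]]
jam_jar
mandarin
service_bell
[((np.float64(0.3), np.float64(-0.5)), 1065), ((np.float64(0.3), np.float64(-0.4)), 745), ((np.float64(0.3), np.float64(-0.2)), 1931), ((np.float64(0.3), np.float64(-0.1)), 2077), ((np.float64(0.3), np.float64(0.0)), 565), ((np.float64(0.3), np.float64(0.1)), 318), ((np.float64(0.4), np.float64(-0.2)), 296), ((np.float64(0.4), np.float64(-0.1)), 4116), ((np.float64(0.5), np.float64(-0.2)), 990), ((np.float64(0.5), np.float64(-0.1)), 10444), ((np.float64(0.5), np.float64(-0.0)), 429), ((np.float64(0.5),
[... 192 characters left out ...]
22), ((np.float64(0.6), np.float64(0.1)), 586), ((np.float64(0.6), np.float64(0.2)), 1410), ((np.float64(0.7), np.float64(-0.5)), 529), ((np.float64(0.7), np.float64(-0.4)), 132), ((np.float64(0.7), np.float64(-0.2)), 112), ((np.float64(0.7), np.float64(-0.1)), 698), ((np.float64(0.7), np.float64(-0.0)), 157), ((np.float64(0.7), np.float64(0.1)), 164), ((np.float64(0.7), np.float64(0.2)), 710), ((np.float64(0.8), np.float64(-0.5)), 652), ((np.float64(0.8), np.float64(-0.4)), 534), ((np.float64(0.8), np.float64(-0.2)), 380), ((np.float64(0.8), np.float64(-0.1)), 641), ((np.float64(0.8), np.float64(-0.0)), 352), ((np.float64(0.8), np.float64(0.1)), 60), ((np.float64(0.8), np.float64(0.2)), 1)]
```

Candidates in the top view are the white block on the board at (349,235) and the blue block off it at (413,245). The grey pieces in the bowls, around (240,155) and (385,152), could also be mistaken for it. Crop 2 confirms the white block on the wooden board is the cheese. The keeper is centred at about (0.547,-0.0145), with its +x axis at -106.9°.

>>> send_rows:
  xyz:
    - [39,8,10]
    - [78,15,20]
    - [117,23,35]
    - [155,31,50]
    - [194,38,65]
    - [233,46,80]
    - [272,54,90]
    - [311,61,100]
    - [311,61,100]
    - [311,61,100]
  spin: [-7,-14,-21,-28,-35,-42,-48,-52.5,-52.5,-52.5]
  hand: 1

```text
time_s: 2.3
position: [0.5345, -0.4292, 0.3047]
tool_rot: [[0.229, 0.973, -0.0], [0.973, -0.229, -0.0], [-0.0, -0.0, -1.0]]
ft_force: [-1.1, 0.5, 0.4]
grip_width: 0.0852
```

```bash
python3 - <<'E'
from h import *
o=env.observe(); R=o["tool_rot"]; print(o["position"],R.round(4).tolist())
t=np.array([.5347,-.4294,.196]); print("to grasp",R.T@(t-o["position"])*1000, "az y",np.degrees(np.arctan2(R[1,1],R[0,1])))
b=get_image("wrist"); save(b,"3.png")
t=get_image("top"); W=cloud(t); c=np.array([.547,-.0145])
d=np.hypot(W[...,0]-c[0],W[...,1]-c[1]); k=(d<.17)&(W[...,2]>.12)
s=kf(W[k],c); s=s[s[:,0]<.06]; print(len(s),s[:: max(1,len(s)//10)].round(3).tolist())
E
```

```text
[ 0.53448201 -0.42918259  0.30471253] [[0.2292, 0.9734, -0.0003], [0.9734, -0.2292, -0.0], [-0.0001, -0.0003, -1.0]]
to grasp [ -0.14993453   0.29367708 108.71246949] az y -13.249714535075723
1156 [[0.044, -0.056, 1.096], [0.048, -0.06, 1.098], [0.049, -0.063, 1.098], [0.055, -0.063, 1.097], [0.06, -0.063, 1.092], [0.057, -0.064, 1.086], [-0.161, 0.014, 0.309], [-0.16, -0.003, 0.311], [-0.136, -0.01, 0.302], [-0.141, -0.032, 0.296], [0.049, -0.159, 0.478]]
```

View pics/3.png

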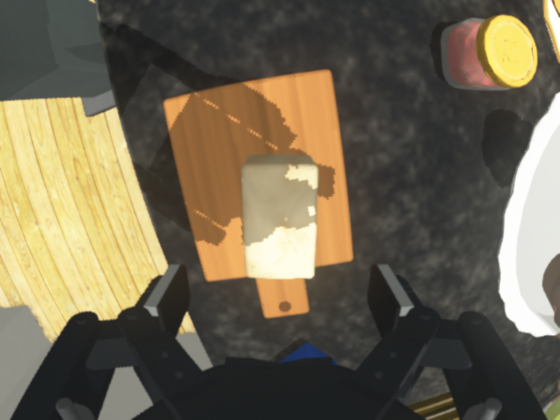

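The wrist view shows the cheese at (280,215), midway between the fingers at columns 165 and 390 and square to the jaws. I'll descend and grip.

>>> send_rows:
  xyz:
    - [0,0,20]
    - [0,0,40]
    - [0,0,60]
    - [0,0,80]
    - [0,0,98]
    - [0,0,108.5]
    - [0,0,108.5]
    - [0,0,108.5]
  spin: [0,0,0,0,0,0,0,0]

```text
time_s: 3.4
position: [0.5341, -0.4298, 0.1975]
tool_rot: [[0.23, 0.973, 0.001], [0.973, -0.23, -0.002], [-0.001, 0.001, -1.0]]
ft_force: [-0.4, -1.0, -0.0]
grip_width: 0.0854
```

>>> send_rows:
  xyz:
    - [0,0,0]
    - [0,0,0]
    - [0,0,0]
    - [0,0,0]
    - [0,0,0]
    - [0,0,0]
    - [0,0,0]
    - [0,0,0]
  spin: [0,0,0,0,0,0,0,0]
  hand: 0
  force: 50

```text
time_s: 4.4
position: [0.5342, -0.4298, 0.1983]
tool_rot: [[0.23, 0.973, 0.002], [0.973, -0.23, -0.003], [-0.002, 0.003, -1.0]]
ft_force: [0.4, 0.1, 5.8]
grip_width: 0.0515
```

>>> send_rows:
  xyz:
    - [0,0,-10]
    - [0,0,-30]
    - [0,0,-60]
    - [0,0,-95]
    - [0,0,-130]
    - [0,0,-150]
    - [0,0,-150]
  spin: [0,0,0,0,0,0,0]

```text
time_s: 5.28
position: [0.5338, -0.4293, 0.3496]
tool_rot: [[0.23, 0.973, 0.004], [0.973, -0.23, -0.004], [-0.003, 0.004, -1.0]]
ft_force: [-0.8, 0.4, -4.2]
grip_width: 0.0519
```

```bash
python3 - <<'E'
from h import *
o=env.observe(); R=o["tool_rot"]; print(o["position"],o["grip_width"],o["ft_force"])
print("to keeper",R.T@(np.array([.547,-.0145,.345])-o["position"])*1000)
t=get_image("top"); W=cloud(t); c=np.array([.547,-.0145])
k=kf(W[np.isfinite(W[...,0])],c)
for z0,z1 in((.1,.2),(.2,.25),(.25,.32),(.32,.45),(.45,.7)):
    s=k[(k[:,2]>z0)&(k[:,2]<z1)&(k[:,0]<-.08)&(abs(k[:,1])<.3)]
    if len(s): print(z0,len(s),[(round(y,2),round(s[abs(s[:,1]-y)<.02,0].max(),3)) for y in np.arange(-.24,.28,.04) if (abs(s[:,1]-y)<.02).any()])
E
```

```text
[ 0.53383071 -0.42932886  0.34960245] 0.05188294547710773 [-0.795796    0.37420993 -4.15023751]
to keeper [406.74737717 -82.61884906   2.88027937]
0.1 521 [(np.float64(-0.24), np.float64(-0.479)), (np.float64(-0.2), np.float64(-0.467)), (np.float64(0.12), np.float64(-0.184)), (np.float64(0.2), np.float64(-0.082)), (np.float64(0.24), np.float64(-0.08))]
0.2 2 []
0.25 7519 [(np.float64(-0.2), np.float64(-0.319)), (np.float64(-0.16), np.float64(-0.235)), (np.float64(-0.12), np.float64(-0.176)), (np.float64(-0.08), np.float64(-0.153)), (np.float64(-0.04), np.float64(-0.141)), (np.float64(0.0), np.float64(-0.134)), (np.float64(0.04), np.float64(-0.14)), (np.float64(0.08), np.float64(-0.169)), (np.float64(0.12), np.float64(-0.21)), (np.float64(0.16), np.float64(-0.31))]
0.32 1859 [(np.float64(-0.08), np.float64(-0.314)), (np.float64(-0.04), np.float64(-0.307)), (np.float64(0.0), np.float64(-0.154)), (np.float64(0.04), np.float64(-0.159)), (np.float64(0.08), np.float64(-0.188)), (np.float64(0.12), np.float64(-0.234))]
0.45 6779 [(np.float64(-0.16), np.float64(-0.315)), (np.float64(-0.12), np.float64(-0.236)), (np.float64(-0.08), np.float64(-0.204)), (np.float64(-0.04), np.float64(-0.198)), (np.float64(0.0), np.float64(-0.201)), (np.float64(0.04), np.float64(-0.214)), (np.float64(0.08), np.float64(-0.251))]
```

>>> send_rows:
  xyz:
    - [0,0,-30]
    - [0,0,-60]
    - [30,-6,-60]
    - [70,-14,-60]
    - [110,-23,-60]
    - [150,-31,-60]
    - [190,-39,-60]
    - [230,-48,-60]
    - [270,-56,-60]
    - [310,-64,-60]
    - [350,-72,-60]
    - [385,-80,-60]
    - [402,-83,-60]
    - [402,-83,-60]
    - [402,-83,-60]
  spin: [0,0,0.5,1,1.5,2,2.5,3,3.6,3.6,3.6,3.6,3.6,3.6,3.6]

```text
time_s: 7.2
position: [0.5455, -0.0197, 0.4066]
tool_rot: [[0.291, 0.957, 0.001], [0.957, -0.291, -0.002], [-0.002, 0.001, -1.0]]
ft_force: [0.8, -0.0, -4.4]
grip_width: 0.0517
```

```bash
python3 - <<'E'
from h import *
o=env.observe(); R=o["tool_rot"]; print(o["position"],o["grip_width"])
print("kf",kf(o["position"][None],np.array([.547,-.0145])),"az y",np.degrees(np.arctan2(R[1,1],R[0,1])))
save(get_image("wrist"),"4.png")
E
```

```text
[ 0.54554117 -0.01973591  0.40655842] 0.051683302423396846
kf [[5.43396708e-03 1.22466108e-04 4.06558419e-01]] az y -16.945975806188528
```

View pics/4.png

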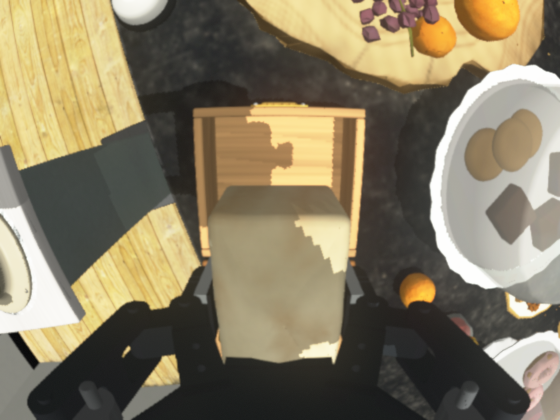

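The wrist view shows the cheese squarely over the open box (box columns 195–365), so I'll lower it.

>>> send_rows:
  xyz:
    - [0,0,25]
    - [0,0,50]
    - [0,0,75]
    - [0,0,100]
    - [0,0,120]
    - [0,0,140]
    - [0,0,155]
    - [0,0,170]
    - [0,0,180]
    - [0,0,190]
    - [0,0,197]
    - [0,0,202]
    - [0,0,205]
    - [0,0,207]
    - [0,0,207]
    - [0,0,207]
  spin: [0,0,0,0,0,0,0,0,0,0,0,0,0,0,0,0]

```text
time_s: 9.25
position: [0.5458, -0.0203, 0.1998]
tool_rot: [[0.292, 0.956, 0.001], [0.956, -0.292, -0.002], [-0.002, 0.002, -1.0]]
ft_force: [-0.1, -0.1, -3.9]
grip_width: 0.0514
```

>>> send_rows:
  xyz:
    - [0,0,1]
    - [0,0,2]
    - [0,0,3]
    - [0,0,3]
  spin: [0,0,0,0]

```text
time_s: 9.75
position: [0.5458, -0.0204, 0.1972]
tool_rot: [[0.292, 0.956, 0.002], [0.956, -0.292, -0.002], [-0.002, 0.002, -1.0]]
ft_force: [-1.9, 0.3, 2.8]
grip_width: 0.0514
```

Contact with the floor: the vertical force rose from -3.9 to +2.8 N. Releasing.

>>> send_rows:
  xyz:
    - [0,0,0]
    - [0,0,0]
    - [0,0,0]
    - [0,0,0]
    - [0,0,0]
    - [0,0,0]
  spin: [0,0,0,0,0,0]
  hand: 0.9

```text
time_s: 10.5
position: [0.5458, -0.0204, 0.1973]
tool_rot: [[0.292, 0.956, 0.002], [0.956, -0.292, -0.002], [-0.002, 0.002, -1.0]]
ft_force: [-0.5, 0.7, -0.7]
grip_width: 0.0768
```

>>> send_rows:
  xyz:
    - [0,0,-10]
    - [0,0,-30]
    - [0,0,-60]
    - [0,0,-100]
    - [0,0,-140]
    - [0,0,-180]
    - [0,0,-210]
    - [0,0,-210]
  spin: [0,0,0,0,0,0,0,0]

```text
time_s: 11.5
position: [0.5451, -0.0197, 0.41]
tool_rot: [[0.292, 0.956, 0.007], [0.957, -0.292, -0.004], [-0.002, 0.008, -1.0]]
ft_force: [-0.0, 0.4, -0.2]
grip_width: 0.0767
```

```bash
python3 - <<'E'
from h import *
o=env.observe(); R=o["tool_rot"]; c=np.array([.547,-.0145]); print(o["position"],kf(o["position"][None],c),R.round(3).tolist())
save(get_image("wrist"),"5.png")
E
```

```text
[ 0.54512466 -0.01969633  0.41002049] [[ 5.51688359e-03 -2.87621843e-04  4.10020487e-01]] [[0.292, 0.956, 0.007], [0.957, -0.292, -0.004], [-0.002, 0.008, -1.0]]
```

View pics/5.png

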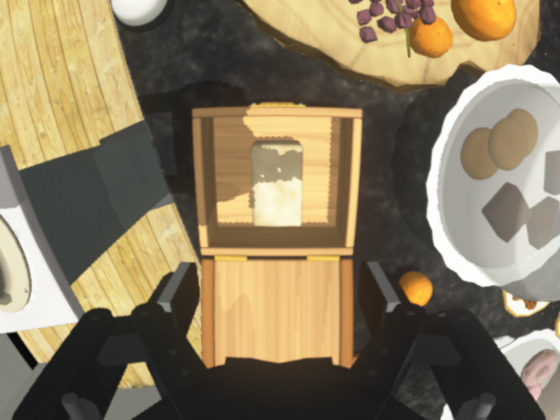

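The wrist view shows the cheese lying flat in the box at (277,183). Next I'll go out behind the lid's raised front edge with the fingers closed.

>>> send_rows:
  xyz:
    - [-30,0,0]
    - [-65,0,0]
    - [-100,0,0]
    - [-135,0,0]
    - [-170,0,0]
    - [-205,0,0]
    - [-235,0,0]
    - [-252,0,0]
    - [-252,0,30]
    - [-252,0,60]
    - [-252,0,90]
    - [-252,0,110]
    - [-252,0,110]
    - [-252,0,110]
  spin: [0,0,0,0,0,0,0,0,0,0,0,0,0,0]
  hand: 0

```text
time_s: 13.3
position: [0.4721, -0.261, 0.2992]
tool_rot: [[0.292, 0.957, 0.004], [0.957, -0.292, -0.003], [-0.002, 0.005, -1.0]]
ft_force: [-0.8, -0.7, -0.8]
grip_width: -0.0003
```

```bash
python3 - <<'E'
from h import *
o=env.observe(); c=np.array([.547,-.0145]); k=kf(o["position"][None],c)[0]; print(k,o["grip_width"],o["ft_force"])
# corner path: tool-centre shift from now; corner + 11 mm finger, tip 25..35 below corner
for i,a in enumerate(np.arange(150,64,-5)):
    t=np.radians(a); d=np.array([-np.cos(t),np.sin(t)]); n=np.array([np.sin(t),np.cos(t)])
    P=np.array([77,78])+166*d+10*n
    print(a,P.round(),"shift tool x",round(k[0]*1000-P[0]-11),"z (tip 27 below)",round(k[2]*1000-173-P[1]+27))
save(get_image("scene"),"6.png",(180,120,400,320),3)
E
```

```text
[ 2.57617031e-01 -1.65224829e-04  2.99225666e-01] -0.0002624521113468862 [-0.79031535 -0.71857848 -0.76953421]
150 [226. 152.] shift tool x 21 z (tip 27 below) 1
145 [219. 165.] shift tool x 28 z (tip 27 below) -12
140 [211. 177.] shift tool x 36 z (tip 27 below) -24
135 [201. 188.] shift tool x 45 z (tip 27 below) -35
130 [191. 199.] shift tool x 55 z (tip 27 below) -46
125 [180. 208.] shift tool x 66 z (tip 27 below) -55
120 [169. 217.] shift tool x 78 z (tip 27 below) -64
115 [156. 224.] shift tool x 90 z (tip 27 below) -71
110 [143. 231.] shift tool x 103 z (tip 27 below) -77
105 [130. 236.] shift tool x 117 z (tip 27 below) -83
100 [116. 240.] shift tool x 131 z (tip 27 below) -87
95 [101. 242.] shift tool x 145 z (tip 27 below) -89
90 [ 87. 244.] shift tool x 160 z (tip 27 below) -91
85 [ 72. 244.] shift tool x 174 z (tip 27 below) -91
80 [ 58. 243.] shift tool x 189 z (tip 27 below) -90
75 [ 44. 241.] shift tool x 203 z (tip 27 below) -88
70 [ 30. 237.] shift tool x 217 z (tip 27 below) -84
65 [ 16. 233.] shift tool x 231 z (tip 27 below) -79
```

View pics/6.png

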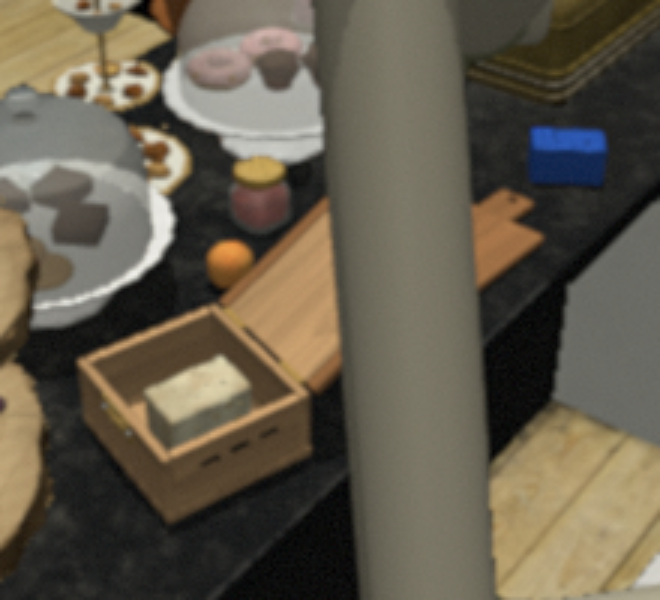

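The scene view shows the cheese upright in the box at crop (200,400). I'll push the lid's edge up along its arc in stages.

>>> send_rows:
  xyz:
    - [10,0,7]
    - [18,0,7]
    - [24,0,2]
    - [29,0,-5]
    - [37,0,-16]
    - [46,0,-27]
    - [56,0,-38]
    - [56,0,-38]
  spin: [0,0,0,0,0,0,0,0]

```text
time_s: 14.35
position: [0.4884, -0.2071, 0.3394]
tool_rot: [[0.291, 0.957, 0.007], [0.957, -0.291, -0.008], [-0.005, 0.009, -1.0]]
ft_force: [-1.8, -4.5, 3.7]
grip_width: -0.0001
```

```bash
cat > lid.py <<'E'
from h import *
o=env.observe(); c=np.array([.547,-.0145]); print(kf(o["position"][None],c)[0],o["ft_force"],o["time_s"])
p=get_image("top"); W=cloud(p); k=kf(W.reshape(-1,3),c)
k=k[(k[:,0]>-.11)&(k[:,0]<.26)&(abs(k[:,1])>.03)&(abs(k[:,1])<.078)&(k[:,2]>.1)&(k[:,2]<.27)]
# edge points away from the fingers: angle about the hinge
a=np.degrees(np.arctan2(k[:,2]-.078,-(k[:,0]-.077))); r=np.hypot(k[:,2]-.078,k[:,0]-.077)
s=(r>.08)&(r<.18); print(s.sum(),"angle med",np.percentile(a[s],[10,50,90]) if s.any() else None,"max r",r[s].max() if s.any() else 0)
E
python3 lid.py
```

```text
[ 2.01348841e-01 -2.03419892e-04  3.39350353e-01] [-1.84681506 -4.53058278  3.71588145] 14.35
192 angle med [125.17543487 128.55083667 129.46993077] max r 0.17186725330584535
```

>>> send_rows:
  xyz:
    - [10,0,-9]
    - [22,0,-18]
    - [34,0,-25]
    - [47,0,-31]
    - [61,0,-35]
    - [75,0,-37]
    - [90,0,-37]
    - [104,0,-37]
    - [104,0,-37]
  spin: [0,0,0,0,0,0,0,0,0]

```text
time_s: 15.52
position: [0.5186, -0.106, 0.376]
tool_rot: [[0.29, 0.957, 0.008], [0.957, -0.29, -0.008], [-0.005, 0.01, -1.0]]
ft_force: [0.6, -0.2, 0.0]
grip_width: -0.0001
```

```bash
python3 lid.py
```

```text
[ 0.09584016 -0.00065904  0.37599736] [ 0.61398925 -0.20462328  0.0038551 ] 15.525
77 angle med [82.20012423 88.4151095  91.5431385 ] max r 0.17221548331464226
```

>>> send_rows:
  xyz:
    - [10,0,0]
    - [20,0,0]
    - [30,0,1]
    - [40,0,3]
    - [50,0,5]
    - [54,0,6]
    - [20,0,0]
    - [-10,0,0]
    - [-10,0,0]
  spin: [0,0,0,0,0,0,0,0,0]

```text
time_s: 16.7
position: [0.5153, -0.1173, 0.3754]
tool_rot: [[0.293, 0.956, 0.007], [0.956, -0.293, -0.007], [-0.005, 0.009, -1.0]]
ft_force: [-0.1, -0.1, -0.8]
grip_width: 0.0002
```

```bash
python3 lid.py
```

```text
[ 0.10762225 -0.00052364  0.37538951] [-0.06294923 -0.13128373 -0.79348156] 16.7
239 angle med [39.61279505 42.49539329 45.78434853] max r 0.169463645014559
```

Angle is 42° and the lid is falling freely. I'll wait, staying clear, while moving up.

>>> send_rows:
  xyz:
    - [0,0,0]
    - [0,0,0]
    - [0,0,0]
    - [0,0,0]
    - [0,0,0]
    - [0,0,0]
    - [0,0,0]
    - [0,0,0]
    - [0,0,0]
    - [0,0,0]
    - [0,0,0]
    - [0,0,0]
    - [0,0,0]
    - [0,0,0]
    - [0,0,0]
    - [0,0,0]
  spin: [0,0,0,0,0,0,0,0,0,0,0,0,0,0,0,0]

```text
time_s: 18.75
position: [0.5155, -0.1164, 0.3754]
tool_rot: [[0.292, 0.956, 0.007], [0.956, -0.292, -0.007], [-0.005, 0.008, -1.0]]
ft_force: [0.7, 0.0, -0.9]
grip_width: -0.0003
```

```bash
cat > flat.py <<'E'
from h import *
o=env.observe(); c=np.array([.547,-.0145]); print(kf(o["position"][None],c)[0],o["ft_force"],o["time_s"])
p=get_image("top"); W=cloud(p); k=kf(W.reshape(-1,3),c)
s=k[(k[:,0]>-.07)&(k[:,0]<.05)&(abs(k[:,1])<.07)&(k[:,2]>.06)&(k[:,2]<.13)]
f=np.polyfit(s[:,0],s[:,2],1); print(len(s),"lid slope rad",-f[0],"z at -73",np.polyval(f,-.073))
if __import__("sys").argv[1:]: save(p,__import__("sys").argv[1],(170,150,450,290),2.8)
E
python3 flat.py
```

```text
[ 0.10669898 -0.00058467  0.37537397] [ 0.70254424  0.02858296 -0.94119465] 18.75
465 lid slope rad 0.07182219401449773 z at -73 0.10017418889222147
```

```bash
python3 - <<'E'
from h import *
o=env.observe(); p=get_image("wrist"); T=np.array(p["cam_to_world"]); print("cam in tool",o["tool_rot"].T@(T[:3,3]-o["position"])*1000, o["q"].round(1))
c=np.array([.547,-.0145])
W=cloud(get_image("top")); k=kf(W[np.isfinite(W[...,0])],c)
s=k[(k[:,2]>.2)&(k[:,2]<.6)&(k[:,0]<-.1)&(k[:,0]>-.25)&(abs(k[:,1])<.1)]
for x in np.arange(-.24,-.12,.02): 
    q=s[abs(s[:,0]-x)<.01]; print(round(x,2),len(q),np.percentile(q[:,2],[0,50,100]).round(3) if len(q) else "")
E
```

```text
cam in tool [78.43812314 -0.31684539 30.21252045] [-25.5  21.   80.8  -0.2  77.7  -8.5]
-0.24 1594 [0.302 0.558 0.6  ]
-0.22 1280 [0.301 0.543 0.563]
-0.2 967 [0.286 0.335 0.563]
-0.18 635 [0.289 0.308 0.359]
-0.16 454 [0.286 0.307 0.349]
-0.14 225 [0.285 0.305 0.312]
```

The lid rests ajar at 0.072 rad. The wrist camera sticks out 78 mm towards a tree tier, so I'll turn -90° so that it faces the robot base before moving over the lid front.

>>> send_rows:
  xyz:
    - [0,0,0]
    - [0,0,0]
    - [0,0,0]
    - [0,0,0]
    - [0,0,0]
    - [20,0,0]
    - [40,0,0]
    - [65,0,0]
    - [90,0,0]
    - [115,0,0]
    - [140,0,0]
    - [160,0,0]
    - [168,0,0]
    - [168,0,0]
  spin: [-10,-20,-30,-40,-50,-60,-70,-80,-90,-90,-90,-90,-90,-90]

```text
time_s: 20.65
position: [0.5646, 0.0443, 0.3745]
tool_rot: [[-0.957, 0.291, 0.007], [0.291, 0.957, -0.007], [-0.008, -0.005, -1.0]]
ft_force: [0.4, -0.2, -0.4]
grip_width: -0.0
```

>>> send_rows:
  xyz:
    - [0,0,25]
    - [0,0,50]
    - [0,0,75]
    - [0,0,90]
    - [0,0,97]
    - [0,0,97]
    - [0,0,97]
  spin: [0,0,0,0,0,0,0]

```text
time_s: 21.52
position: [0.5653, 0.0436, 0.2783]
tool_rot: [[-0.957, 0.291, 0.008], [0.291, 0.957, -0.007], [-0.01, -0.005, -1.0]]
ft_force: [0.7, -0.5, -0.5]
grip_width: 0.0
```

```bash
python3 flat.py 7.png; python3 -c "
from h import *;o=env.observe();print(o['tool_rot'].round(3).tolist(),o['position'])"
```

```text
[-0.06092557  0.00070083  0.27829672] [ 0.65692741 -0.47295304 -0.53911586] 21.525
1487 lid slope rad 0.06840796374150296 z at -73 0.09969408545467409
[[-0.957, 0.291, 0.008], [0.291, 0.957, -0.007], [-0.01, -0.005, -1.0]] [0.56530271 0.04361963 0.27826123]
```

View pics/7.png

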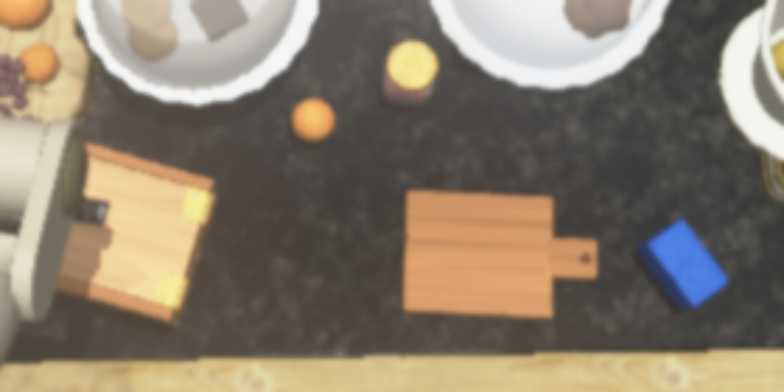

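The lid is down, ajar, with the fingers over its front at crop (95,210); the bystanders look undisturbed. Pressing in small steps.

>>> send_rows:
  xyz:
    - [0,0,3]
    - [0,0,5]
    - [0,0,6]
    - [0,0,7]
    - [0,0,8]
    - [0,0,9]
    - [0,0,9]
  spin: [0,0,0,0,0,0,0]

```text
time_s: 22.45
position: [0.5653, 0.0437, 0.27]
tool_rot: [[-0.957, 0.291, 0.009], [0.291, 0.957, -0.007], [-0.011, -0.004, -1.0]]
ft_force: [-1.8, 1.5, 6.6]
grip_width: -0.0001
```

>>> send_rows:
  xyz:
    - [0,0,1]
    - [0,0,2]
    - [0,0,3]
    - [0,0,3]
  spin: [0,0,0,0]

```text
time_s: 22.95
position: [0.5653, 0.0439, 0.2672]
tool_rot: [[-0.957, 0.291, 0.009], [0.291, 0.957, -0.007], [-0.011, -0.004, -1.0]]
ft_force: [-0.5, 2.2, 3.5]
grip_width: 0.0004
```

Resistance is already dropping (6.6 to 3.5 N). Continuing.

>>> send_rows:
  xyz:
    - [0,0,1]
    - [0,0,2]
    - [0,0,3]
    - [0,0,4]
    - [0,0,4]
  spin: [0,0,0,0,0]

```text
time_s: 23.58
position: [0.5654, 0.0438, 0.263]
tool_rot: [[-0.957, 0.291, 0.009], [0.291, 0.957, -0.007], [-0.01, -0.004, -1.0]]
ft_force: [-0.5, 0.4, 0.6]
grip_width: -0.0001
```

```bash
python3 flat.py
```

```text
[-0.06113105  0.00067385  0.2629981 ] [-0.504475    0.41957367  0.5625804 ] 23.575
1425 lid slope rad -0.000911219407989496 z at -73 0.08929518168048375
```

>>> send_rows:
  xyz:
    - [0,0,1]
    - [0,0,2]
    - [0,0,2]
  spin: [0,0,0]

```text
time_s: 24.0
position: [0.5654, 0.0438, 0.2614]
tool_rot: [[-0.957, 0.291, 0.009], [0.291, 0.957, -0.007], [-0.011, -0.004, -1.0]]
ft_force: [-1.2, 0.6, 4.0]
grip_width: 0.0004
```

>>> send_rows:
  xyz:
    - [0,0,-10]
    - [0,0,-30]
    - [0,0,-60]
    - [0,0,-97]
    - [0,-30,-97]
    - [0,-65,-97]
    - [0,-100,-97]
    - [0,-135,-97]
    - [0,-168,-97]
    - [0,-168,-97]
    - [0,-168,-97]
    - [0,-168,-97]
  spin: [0,0,0,0,0,0,0,0,0,0,0,0]

```text
time_s: 25.5
position: [0.5157, -0.1155, 0.3592]
tool_rot: [[-0.957, 0.29, 0.01], [0.29, 0.957, -0.007], [-0.011, -0.004, -1.0]]
ft_force: [-0.2, 0.6, -0.2]
grip_width: -0.0001
```

```bash
python3 flat.py; python3 - <<'E'
from h import *
p=get_image("top"); W=cloud(p)
for k in["jam_jar","mandarin","service_bell"]:
    for d in nets.silhouettes(p,k)[:2]:
        q=W[d["pixels"]]; print(k,round(d["confidence"],2),np.nanmedian(q,0).round(3))
E
```

```text
[ 0.10568966 -0.0006328   0.35915618] [-0.16396123  0.61000469 -0.21399046] 25.5
430 lid slope rad 0.007444180008152428 z at -73 0.08989804707004703
jam_jar 0.17 [ 0.522 -0.     0.09 ]
mandarin 0.58 [ 0.679 -0.221  0.042]
mandarin 0.45 [ 0.725 -0.331  0.07 ]
service_bell 0.68 [0.455 0.228 0.036]
```

>>> send_rows:
  xyz:
    - [0,-30,-20]
    - [0,-70,-40]
    - [0,-110,-40]
    - [0,-150,-40]
    - [0,-150,-40]
    - [0,-150,-40]
  spin: [0,0,0,0,0,0]

```text
time_s: 26.5
position: [0.4718, -0.2587, 0.3995]
tool_rot: [[-0.957, 0.29, 0.009], [0.29, 0.957, -0.006], [-0.011, -0.003, -1.0]]
ft_force: [0.3, 0.5, -0.4]
grip_width: -0.0
```

```bash
python3 flat.py; python3 flat.py 8.png
```

```text
[ 0.25552433 -0.00110795  0.39949093] [ 0.27468381  0.47573941 -0.35131276] 26.5
1783 lid slope rad 0.0028475058714004403 z at -73 0.08948723315568856
[ 0.25513309 -0.00109163  0.39955284] [ 0.19876114  0.2459763  -0.34115468] 26.55
1778 lid slope rad -0.0004873008022369155 z at -73 0.08938770536359791
```

View pics/8.png

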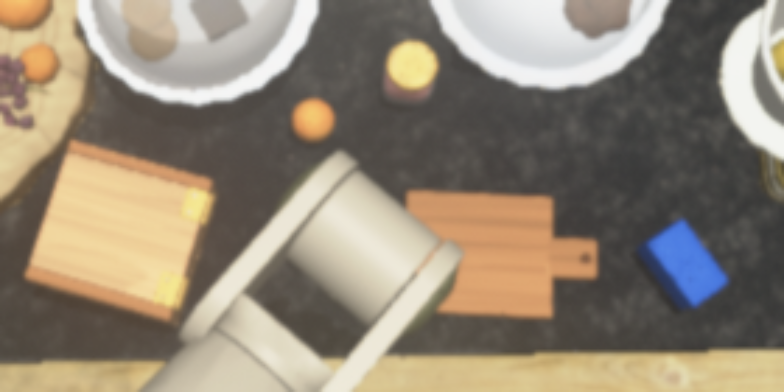

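The lid is flat at crop (120,230), the jar (410,70) and mandarin (313,120) are in place, and the arm is clear. Handing in.

```bash
python3 -c "
from rig import env; print(env.close_job())"
```

```text
the job is handed in; nothing more can be done
None
```

The cheese is in the keeper with the lid shut, and I handed the job in at about 26.6 s; no verdict was reported.

- **Cheese:** I took it from the board, set it down on the keeper's floor and released it. The pictures taken before closing showed it lying flat. It can't be seen under the lid, so I didn't re-check it afterwards.
- **Lid:** I pushed it past upright and let go. It was measured at 42° in mid-fall with the fingers clear, and it came to rest ajar at 0.07 rad. Pressing it down read at most 6.6 N between steps, and the resistance then fell to 0.6 N as it went over the catch.
- **Last checks:** The lid slope read 0.003 and then -0.0005 rad. One earlier reading, with the arm partly in the way, gave 0.007 rad. All three are under the 0.02 rad limit. The arm is clear of everything.
- **Bystanders:** The mandarin and bell measure where they stood. The network missed the jam jar in the last check (0.17 confidence, on the wrong object), but the picture shows it in place.

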